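# Set a jug on the banding wheel with its lip to the mark

## Task

Pull the drawer of the grey ware cabinet all the way out to its stop and leave it open. Lift out the small terracotta jug, keep it upright, and set it down gently in the middle of the banding wheel with its white pouring lip facing the yellow mark, ready for decorating. Let go of it, and do not disturb the bowl, the tool crock or the glaze jar.

Things in the scene. Friction and masses are not known exactly. Their poses are not given: they have to be found in the camera images.
- cabinet: low grey one-drawer cabinet with a wooden drawer front standing on the table, fixed, 260 deep (x) x 280 wide (y) x 118 high. Origin on the table under the middle of its front face; its x axis points from the front face back into the cabinet (away from the robot), z up. The drawer slides out along -x
- drawer (a joint): how far the drawer is out, m: 0 shut, 0.16 at its stop. It slides with light friction (about 3 N) and stays where it is left. Inside: floor 203 long x 232 wide, floor surface 22 mm above the table, side and back walls 36 mm above the floor, wooden front panel 12 thick reaching 104 mm above the table
- drawer_handle (a point): middle of the drawer's steel bar handle, which moves with the drawer: round bar 12 mm thick, 110 long, level and parallel to the front panel (cabinet's y), its centre line 45 mm in front of the panel and 86 mm above the table. Axes as the cabinet's
- jug: small round terracotta jug without a handle, straight-sided, 56 mm diameter, 72 high, 4 mm wall, open at the top, about 0.2 kg. At the start it stands in the shut drawer, about 80 mm behind the cabinet's front face. Origin at the centre of its underside, z up its axis, x towards its pouring lip
- jug_lip (a point): tip of the jug's white V-shaped pouring lip, 45 mm from the jug's axis along its x and 68 mm above its underside. The lip is 26 mm wide where it leaves the rim and occupies heights 54 to 72 mm
- wheel: banding wheel (potter's turntable) on a green foot, clamped so that it does not turn: flat dark steel head 180 mm in diameter with a thin bright centring ring 83 mm across, its top 70 mm above the table. Origin on the table under its axis, z up, x towards the yellow mark
- wheel_top (a point): centre of the wheel head's top surface, where the middle of the jug's underside belongs; axes as the wheel's
- wheel_mark (a point): the yellow stripe on the wheel head, 20 wide, running outwards from 48 to 88 mm from the axis; this point lies 70 mm from the axis
- bowl: blue glazed bowl, 116 mm across, 50 high, to be left alone; origin at the centre of its underside
- crock: white crock 76 mm in diameter, 90 high, with tools standing in it up to 200 mm high, to be left alone; origin at the centre of its underside
- glaze_jar: green glaze jar with white lid, 72 mm in diameter, 85 high, to be left alone; origin at the centre of its underside
Things that resemble listed ones, but are neither listed nor needed, are in the scene too. What is meant by the wheel is not brown or pink, and is the larger of those in its own colour.

How it is judged:
By the outcome, as a careful person would: the job done as asked, in the order asked, and still so for the second after the job is handed in, with the robot touching nothing.
It also fails if it takes over 54 s, if anything falls off the work surface, if the arm or the gripper's body presses on something with over 40 N, if the wrist force passes 120 N, or if a joint passes its speed limit or range.

## Robot

A 6-joint arm with a two-finger parallel gripper is mounted at the origin on the work surface. World frame = base frame: x ahead of the robot, y to its left, z up, the work surface at z = 0. Lengths are in m, angles in rad, forces in N, time in s.
With the tool pointing down it reaches from about 0.325 to 0.925 m from the base axis. Payload 3.1 kg.
Tool frame: the origin (TCP) lies between the finger pads; the fingertips stand 17 mm ahead of it and the grasp point (between the pads) lies 2 mm behind it; z points along the fingers, y is the line along which they close (so a half turn about z gives the same grasp; the last joint's range is limited). The gripper opens to 85 mm and grips with 20 to 120 N. Pads are 22 mm wide; open, the fingers measure 114 mm over their backs; the gripper's body (76 mm by 85 mm) begins 54 mm behind the grasp point. The pads swing forward as they close: fully open they stand 13 mm farther back than shut.
Start: joints at [1.008, 0.217, 1.613, -0, 1.311, -0.112], TCP at [0.272, 0.563, 0.248] pointing down, gripper open.
Joint ranges: [-2.75, 2.75], [-0.78, 2.1], [0.31, 2.55], [-1.13, 4.27], [0.13, 2.63], [-2.58, 2.58]. Speed limits (rad/s): [2.79, 2.79, 3.14, 3.14, 3.14, 3.14].

## Interface

Orientations are given as [roll, pitch, yaw] about the fixed x, y, z axes, in that order (R = Rz(yaw) Ry(pitch) Rx(roll)).
In Python, from plant import readout, read_camera, camera_info, arm gives the robot as it stands.
- The arm moves only by the tool send_rows, never from a script. Its argument "targets" is a list that holds one entry, the list of rows, each a list of 5 numbers: the closure, from -1 (fully open) to 1 (shut), then the shift along the tool's x, y, z in mm, then the turn about the tool's z in degrees. A call has 1 to 12 rows; each row shifts and turns the commanded pose from where the row before left it, along the tool's axes as they then stand; what a row does not reach is not made up. A row lasts 1/8 s, in which the tool goes at most 62.5 mm and 10.7 degrees, less where a joint would pass 70% of its speed; a pose out of reach is approached as far as the arm can. A call with a gripper value outside its range is refused whole. The fingers move at their own pace and stop on an object; "squeeze" is the grip in N (left out, the last holds). Time passes only in rows, so rows that do not move let the fingers close. It gives the time, the measured TCP pose, the force, the opening and the grip force at its end, in the units of the state.
- readout.sense(): the state, without advancing time (a new reading comes with each control period).
- read_camera(name): name is "side" or "top"; returns (picture, depth): 420x560x3 uint8, red, green, blue; 420x560 float32, m along the optical axis (not along the pixel's ray), 0 where there is no reading.
- camera_info(name): a dict with "vfov" (degrees; the focal length in pixels is half the picture's height over the tangent of half this angle, whatever the lens; pixels are square), "cx", "cy" (the principal point, pixels), "xyz" and "orientation" of the camera in the world. Camera axes: x right, y down, z forward; pixel columns grow to the right and rows downward; lengths in m; the calibration is good to about 2 mm. A picture is of the moment at which its call begins. camera_info takes no time and is no camera call.
- arm.job_done(): hands the job in; it is judged then, once.
The state is a dict: "time": time; "qpos": joint angles; "qd": joint speeds; "joint_efforts": joint torques, N m; "tcp_pos": TCP position; "tool_rot": TCP orientation; "ft_force": force on the tool from outside, world axes, zero at the start; "wrist_torque": the same for the moment, N m; "width": opening from 0.0 (shut) to 1.0 (fully open); "gripper_force": force on a finger pad.
Only numpy, scipy, OpenCV 4.12 (cv2) and the standard library are available. Lean on these libraries where they do the work, as an engineer would, in place of code of your own. Each camera call takes 0.05 s, during which the arm holds its last target. There are 200 camera calls.

## Working session

There is one attempt and no reset: what is moved stays moved. The work goes in short steps, Python scripts to look and compute and a tool call to move; the robot and the scene stay as the last step left them, time stands still between calls to the robot, and variables do not carry over. Pictures are saved under pics/ and viewed, at most 10 in all, crops included, and the job is handed in when it is done.

Besides the shell and the picture viewer there is one more tool, called after "Call:" as name(argument=value, ...) on one line, values as JSON. send_rows: Moves the arm, as the interface text tells. Its arguments: {"type":"object","properties":{"targets":{"type":"array"},"squeeze":{"type":"number"}},"required":["targets"]}

```bash
mkdir -p pics; ls
cat > h.py <<'E'
import numpy as np, cv2
from scipy.spatial.transform import Rotation as R
from plant import readout, read_camera, camera_info, arm
def cam(n):
    i=camera_info(n); o=i["orientation"]
    o=np.array(o,float)
    M=o if o.shape==(3,3) else (R.from_euler('xyz',o).as_matrix() if o.size==3 else R.from_quat(o).as_matrix())
    return 210/np.tan(np.radians(i["vfov"])/2),i["cx"],i["cy"],np.array(i["xyz"]),M
def ray(n,u,v):
    f,cx,cy,p,M=cam(n); u=np.asarray(u,float);v=np.asarray(v,float)
    return p,np.stack([(u-cx)/f,(v-cy)/f,np.ones_like(u)],-1)@M.T
def onplane(n,u,v,z):
    p,d=ray(n,u,v); return p+d*((z-p[2])/d[...,2])[...,None]
def cloud(n,dep):
    v,u=np.mgrid[0:420,0:560]; p,d=ray(n,u,v); return p+d*dep[...,None]
def proj(n,X):
    f,cx,cy,p,M=cam(n); c=(np.asarray(X)-p)@M; return c[...,:2]/c[...,2:]*f+[cx,cy]
def grab(n,name=None):
    a,d=read_camera(n)
    if name: cv2.imwrite(f"pics/{name}.png",a[...,::-1]); np.savez(f"{name}.npz",a=a,d=d)
    return a,d
E
python3 - <<'E'
from h import *
for n in("side","top"): print(camera_info(n)); grab(n,n+"0")
print(readout.sense())
E
```

```text
pics
{'vfov': 57.803058718538686, 'cx': 274.6173095961931, 'cy': 203.79179081507195, 'xyz': array([ 0.22690582, -0.89434312,  0.6285751 ]), 'orientation': array([-2.0792457 ,  0.01370788, -0.33837175])}
{'vfov': 43.895144325919965, 'cx': 287.65137343180817, 'cy': 215.0239531171264, 'xyz': array([0.40373654, 0.01893872, 1.94383891]), 'orientation': array([-3.08124142, -0.01017766, -1.55668086])}
{'time': 0.1, 'qpos': array([ 1.00784935e+00,  2.17649661e-01,  1.61483062e+00, -1.63292290e-05,
        1.31130014e+00, -1.12182001e-01]), 'qd': array([-9.60282016e-04, -4.23943388e-04, -4.70054450e-03,  1.64962521e-03,
       -6.75207070e-05,  1.06624910e-04]), 'joint_efforts': array([-1.13478167e-03, -3.98076046e+01, -3.04971135e+01, -1.67380126e-04,
        4.25669583e-03,  2.44868642e-05]), 'tcp_pos': array([0.27187064, 0.5619702 , 0.2470871 ]), 'tool_rot': array([-3.13941687e+00, -2.29239512e-04,  2.69083164e+00]), 'ft_force': array([-0.76321325,  0.15119511,  0.20058783]), 'wrist_torque': array([0.01571961, 0.01796343, 0.0068746 ]), 'gripper_force': 0.0, 'width': 1.0008547068671658}
```

View pics/top0.png

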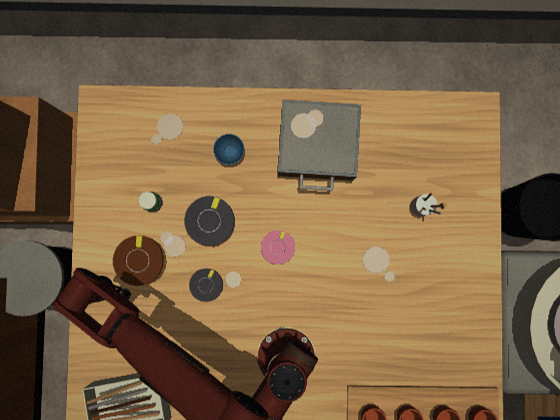

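View pics/side0.png

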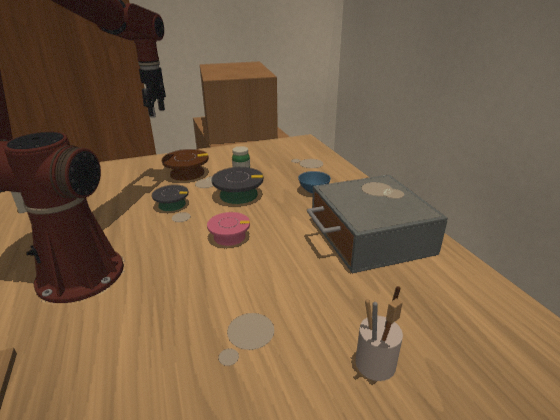

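The top view shows the cabinet at about (320,139) with its handle at about (316,185). The large dark wheel is at about (209,221) with its mark at (215,203), and the bowl, jar and crock are at (229,150), (150,202) and (427,206). The side view shows the same wheel at (238,180) and the handle at about (322,222).

Run:
```python
from h import *
T=np.load("top0.npz");S=np.load("side0.npz")
ct=cloud("top",T['d']);cs=cloud("side",S['d'])
print("table z top/side",np.median(ct[300:340,400:440,2]),np.median(cs[300:320,150:200,2]))
# cabinet top
z=ct[...,2]
for nm,C,box in(("top",ct,(90,185,270,370)),("side",cs,(170,270,300,445))):
    m=np.zeros(C.shape[:2],bool);a,b,c,d=box;m[a:b,c:d]=1
    k=m&(abs(C[...,2]-.118)<.006)
    P=C[k]; r=cv2.minAreaRect(P[:,:2].astype(np.float32)); print(nm,"cab",len(P),np.median(P[:,2]),r)
    print(cv2.boxPoints(r).round(4).tolist())
    if nm=="top":
        k2=np.zeros_like(m);k2[178:195,295:338]=1;k2&=(C[...,2]>.06)
        Q=C[k2];print("handle",len(Q),Q.min(0),Q.max(0),np.median(Q,0)); print(cv2.minAreaRect(Q[:,:2].astype(np.float32)))
# wheel
for nm,D,C,box in(("top",T,ct,(190,252,180,240)),("side",S,cs,(160,205,205,270))):
    m=np.zeros(C.shape[:2],bool);a,b,c,d=box;m[a:b,c:d]=1
    k=m&(abs(C[...,2]-.07)<.012); P=C[k]
    e=cv2.minEnclosingCircle(P[:,:2].astype(np.float32)); print(nm,"wheel",len(P),np.median(P[:,2]),e,P[:,:2].mean(0))
    h=cv2.cvtColor(D['a'],cv2.COLOR_RGB2HSV)
    y=m&(h[...,0]>20)&(h[...,0]<33)&(h[...,1]>170)&(h[...,2]>110)&(abs(C[...,2]-.07)<.015)
    v,u=np.nonzero(y);q=onplane(nm,u,v,.07).mean(0)
    cnt=max(cv2.findContours(k.astype(np.uint8),cv2.RETR_EXTERNAL,cv2.CHAIN_APPROX_NONE)[0],key=len)[:,0]
    hull=cv2.convexHull(cnt)[:,0];E=onplane(nm,cnt[:,0],cnt[:,1],.07)[:,:2].astype(np.float32)
    el=cv2.fitEllipse(E);print("ellipse",el,"mark",len(u),u.mean(),v.mean(),q,C[y].mean(0)); dd=q[:2]-el[0];print(np.degrees(np.arctan2(dd[1],dd[0])),np.hypot(*dd))
# obstacles
for n,b in(("bowl",(130,170,210,247)),("jar",(188,214,136,166)),("crock",(190,220,408,446))):
    C=ct[b[0]:b[1],b[2]:b[3]].reshape(-1,3);C=C[C[:,2]>.025];print(n,C.min(0).round(3),C.max(0).round(3))
```

```text
table z top/side -0.00013089761809392808 0.0003887024827761709
top cab 4567 0.11849595852793726 ((0.7885059714317322, -0.10584448277950287), (0.28037628531455994, 0.26201528310775757), 87.2562484741211)
[[0.6509000062942505, -0.23960000276565552], [0.9126999974250793, -0.25209999084472656], [0.9261000156402588, 0.027899999171495438], [0.6643999814987183, 0.04050000011920929]]
handle 178 [ 0.40373654 -0.1727226   0.06009937] [0.65543679 0.01893872 1.94383891] [ 0.61697085 -0.09853896  0.09085992]
((0.5609760880470276, -0.04017829895019531), (0.1144956722855568, 0.31585922837257385), 49.47030258178711)
side cab 4897 0.11931347648512569 ((0.790445864200592, -0.10816386342048645), (0.28402242064476013, 0.26138830184936523), 87.11809539794922)
[[0.6528000235557556, -0.2433999925851822], [0.9138000011444092, -0.2565999925136566], [0.9280999898910522, 0.02710000053048134], [0.6671000123023987, 0.04019999876618385]]
top wheel 1919 0.07030427306467302 ((0.4917600750923157, 0.2857353687286377), 0.09029772132635117) [0.49190523 0.28486289]
ellipse ((0.4920564591884613, 0.28483888506889343), (0.17491857707500458, 0.1769280880689621), 173.48312377929688) mark 54 214.77777777777777 202.59259259259258 [0.55822318 0.26460781 0.07      ] [0.55815202 0.26450902 0.07075765]
-17.001490003113133 0.06919054074436053
side wheel 1048 0.07038996341448939 ((0.4683314561843872, 0.3415168225765228), 0.15538543462753296) [0.49046022 0.26944012]
ellipse ((0.4921324551105499, 0.27195465564727783), (0.17798325419425964, 0.19547592103481293), 167.68899536132812) mark 33 256.6666666666667 175.96969696969697 [0.56001145 0.26337847 0.07      ] [0.55917685 0.26051347 0.07138175]
-7.200889934368806 0.0684186275251253
bowl [0.404 0.019 0.025] [0.814 0.279 1.944]
jar [0.404 0.019 0.026] [0.595 0.538 1.944]
crock [ 0.404 -0.531  0.025] [0.596 0.019 1.944]
```

Run:
```python
from h import *
T=np.load("top0.npz");S=np.load("side0.npz")
ct=cloud("top",T['d']);cs=cloud("side",S['d'])
yaw=np.radians(-2.75);ex=np.array([np.cos(yaw),np.sin(yaw)]);ey=np.array([-ex[1],ex[0]])
o=np.array([.6577,-.0996])
for nm,C in(("top",ct),("side",cs)):
    P=C.reshape(-1,3);q=np.c_[(P[:,:2]-o)@ex,(P[:,:2]-o)@ey,P[:,2]]
    k=(abs(q[:,1])<.07)&(q[:,0]>-.07)&(q[:,0]<-.034)&(q[:,2]>.06)&(q[:,2]<.11)
    Q=q[k];print(nm,len(Q),np.percentile(Q,[2,50,98],0).round(4).tolist())
    k=(abs(q[:,1])<.13)&(q[:,0]>-.03)&(q[:,0]<.03)&(q[:,2]>.03)
    b=q[k]; print([ (z,np.percentile(b[abs(b[:,2]-z)<.004,0],[5,50]).round(4).tolist()) for z in(.06,.08,.1) if (abs(b[:,2]-z)<.004).any()])
```

```text
top 120 [[-0.0496, -0.0578, 0.0797], [-0.0435, 0.0028, 0.0909], [-0.0365, 0.06, 0.1009]]
[(0.06, [0.0007, 0.0017]), (0.08, [-0.0054, 0.0013]), (0.1, [-0.0188, 0.002])]
side 135 [[-0.0472, -0.0612, 0.0844], [-0.0438, -0.0112, 0.0914], [-0.0356, 0.0543, 0.0939]]
[(0.06, [0.003, 0.0041]), (0.08, [0.0016, 0.0042]), (0.1, [0.0032, 0.0045])]
```

Call:
send_rows(targets=[[[-1,0,0,0,9.6],[-1,0,0,0,9.6],[-1,0,0,0,9.6],[-1,0,0,0,9.6],[-1,0,0,0,9.6],[-1,0,0,0,9.6],[0,0,0,0,9.3]]])

```text
time: 0.98
tcp_pos: [0.272, 0.5622, 0.2475]
tool_rot: [-3.141, 0.001, 1.518]
ft_force: [0.4, -0.1, 0.3]
width: 0.818
gripper_force: 0.0
```

Call:
send_rows(targets=[[[0,-53.5,31,0,0],[0,-53.5,31,0,0],[0,-53.5,31,0,0],[0,-53.5,31,0,0],[0,-53.5,31,0,0],[0,-53.5,31,0,0],[0,-53.5,31,0,0],[0,-53.5,31,0,0],[0,-53.5,31,0,0],[0,-53.5,31,0,0],[0,-53.5,31,0,0],[0,-53.5,31,0,0]]])

```text
time: 2.48
tcp_pos: [0.6137, -0.0982, 0.2477]
tool_rot: [-3.141, -0.0, 1.523]
ft_force: [0.7, 0.3, 0.6]
width: 0.502
gripper_force: 0.0
```

Call:
send_rows(targets=[[[0,0,0,0,0],[0,0,0,0,0]]])

```text
time: 2.72
tcp_pos: [0.6127, -0.0963, 0.2473]
tool_rot: [-3.14, -0.001, 1.522]
ft_force: [0.6, -0.6, -0.4]
width: 0.496
gripper_force: 0.0
```

Call:
send_rows(targets=[[[0,0,1.6,45,0],[0,0,0,45,0],[0,0,0,35,0],[0,0,0,20,0],[0,0,0,16,0],[0,0,0,0,0]]])

```text
time: 3.48
tcp_pos: [0.6148, -0.0953, 0.0894]
tool_rot: [-3.14, -0.001, 1.525]
ft_force: [-6.4, 2.5, 5.7]
width: 0.499
gripper_force: 4.2
```

Call:
send_rows(targets=[[[1,0,0,0,0],[1,0,0,0,0],[1,0,0,0,0],[1,0,0,0,0],[1,0,0,0,0],[1,0,0,0,0]]], squeeze=40)

```text
time: 4.22
tcp_pos: [0.6155, -0.0964, 0.0885]
tool_rot: [3.14, -0.0, 1.523]
ft_force: [-2.3, 1.9, 6.1]
width: 0.122
gripper_force: 39.1
```

Call:
send_rows(targets=[[[1,0,-6,0,0],[1,0,-12,0,0],[1,0,-15,0,0],[1,0,-15,0,0],[1,0,-15,0,0],[1,0,-15,0,0],[1,0,-15,0,0],[1,0,-15,0,0],[1,0,-15,0,0],[1,0,-14,0,0],[1,0,-11,0,0],[1,0,-6,0,0]]])

```text
time: 5.72
tcp_pos: [0.4611, -0.0889, 0.0885]
tool_rot: [3.139, -0.0, 1.522]
ft_force: [2.8, 3.4, 7.1]
width: 0.123
gripper_force: 40.2
```

Call:
send_rows(targets=[[[1,0,-2,0,0],[1,0,-2,0,0],[1,0,-2,0,0],[1,0,0,0,0]]])

```text
time: 6.22
tcp_pos: [0.4557, -0.0886, 0.0885]
tool_rot: [3.139, -0.001, 1.522]
ft_force: [2.5, 3.4, 6.4]
width: 0.123
gripper_force: 40.2
```

Call:
send_rows(targets=[[[1,0,-1.5,0,0],[1,0,-1.5,0,0],[1,0,0,0,0]]])

```text
time: 6.6
tcp_pos: [0.4555, -0.0886, 0.0885]
tool_rot: [3.131, -0.0, 1.521]
ft_force: [11.5, 3.7, -1.5]
width: 0.124
gripper_force: 39.5
```

Call:
send_rows(targets=[[[0,0,2,0,0],[0,0,0,0,0],[0,0,0,0,0],[0,0,0,0,0],[0,0,0,-15,0],[0,0,0,-40,0],[0,0,0,-60,0],[0,0,0,-60,0],[-1,60,0,0,0],[-1,60,0,0,0],[-1,60,0,0,0],[-1,0,0,0,0]]])

```text
time: 8.1
tcp_pos: [0.4623, 0.0946, 0.2636]
tool_rot: [3.14, -0.001, 1.53]
ft_force: [0.1, -0.2, 0.0]
width: 1.004
gripper_force: 0.0
```

Run:
```python
from h import *
for n in("side","top"): grab(n,n+"1")
s=readout.sense();print(s['tcp_pos'],s['qpos'],s['width'])
a=cv2.imread("pics/top1.png")[90:230,250:390];b=cv2.imread("pics/side1.png")[150:290,240:440]
cv2.imwrite("pics/c1.png",np.hstack([cv2.resize(a,(400,400),interpolation=cv2.INTER_CUBIC),cv2.resize(b,(400,280),interpolation=cv2.INTER_CUBIC) if 0 else cv2.copyMakeBorder(cv2.resize(b,(400,280),interpolation=cv2.INTER_CUBIC),0,120,0,0,0)]))
```

```text
[0.46259168 0.09135382 0.26311932] [ 4.64857045e-02 -1.33042895e-01  1.94774530e+00 -8.64122311e-04
  1.32598115e+00  9.21033484e-02] 1.0013831435436888
```

View pics/c1.png

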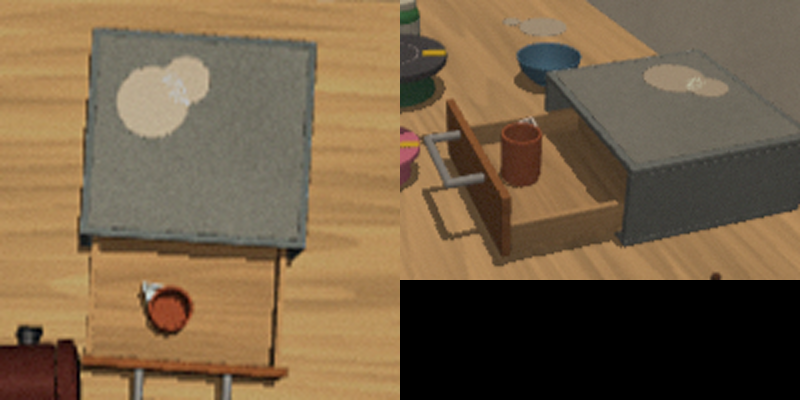

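The drawer is open. The jug is at about (309,199) in the top image, with its lip toward the upper left at about (302,191). In the side view it is at about (300,225).

```bash
cat >> h.py <<'E'
def jug(sfx,box,zr,zt):
    """box: world x0,x1,y0,y1; zr rim height range; zt top height"""
    out={}
    for n in("top","side"):
        D=np.load(n+sfx+".npz");C=cloud(n,D['d']);h=cv2.cvtColor(D['a'],cv2.COLOR_RGB2HSV)
        inb=(C[...,0]>box[0])&(C[...,0]<box[1])&(C[...,1]>box[2])&(C[...,1]<box[3])
        red=inb&((h[...,0]<11)|(h[...,0]>174))&(h[...,1]>120)
        wh=inb&(h[...,1]<75)&(h[...,2]>100)&(C[...,2]>zr[0])&(C[...,2]<zr[1]+.006)
        rim=red&(C[...,2]>zr[0])&(C[...,2]<zr[1]+.006)
        P=C[rim];e=cv2.minEnclosingCircle(P[:,:2].astype(np.float32))
        v,u=np.nonzero(wh);q=C[wh]
        print(n,"red",red.sum(),"rim",len(P),"ztop",np.percentile(P[:,2],[50,95]).round(4),"circ",np.round(e[0],4),round(e[1],4),"lip n",len(q),"pix",u.mean().round(1),v.mean().round(1),q.mean(0).round(4))
        d=q[:,:2].mean(0)-e[0]; print("  dir",np.degrees(np.arctan2(d[1],d[0])).round(1),np.hypot(*d).round(4))
        if n=="top":
            m=((red&(C[...,2]>zr[0]-.03))).astype(np.uint8)
            c=max(cv2.findContours(m,cv2.RETR_EXTERNAL,cv2.CHAIN_APPROX_NONE)[0],key=len)[:,0]
            print("  contour circ",cv2.minEnclosingCircle(onplane(n,c[:,0],c[:,1],zt)[:,:2].astype(np.float32)))
E
python3 - <<'E'
from h import *
jug("1",(.5,.65,-.18,-.02),(.085,.1),.094)
E
```

```text
top red 192 rim 53 ztop [0.0954 0.1037] circ [ 0.5525 -0.0614] 0.0561 lip n 15 pix 301.7 192.5 [ 0.5967 -0.0473  0.0956]
  dir 17.7 0.0464
  contour circ ((0.5782050490379333, -0.073707714676857), 0.028538836166262627)
side red 522 rim 140 ztop [0.0914 0.0958] circ [ 0.5521 -0.0885] 0.0578 lip n 19 pix 294.7 211.5 [ 0.5769 -0.0471  0.0931]
  dir 59.1 0.0483
```

Run:
```python
from h import *
jug("1",(.54,.63,-.12,-.03),(.085,.1),.094)
ims=[]
for n,(u,v) in(("top",(309,198)),("side",(302,222))):
    D=np.load(n+"1.npz");a=D['a'];C=cloud(n,D['d'])
    h=cv2.cvtColor(a,cv2.COLOR_RGB2HSV)
    vv,uu=np.mgrid[0:420,0:560]
    m=(abs(uu-u)<14)&(abs(vv-v)<16)&(h[...,1]<90)&(h[...,2]>70)
    for y,x in zip(*np.nonzero(m)): print(n,x,y,a[y,x],C[y,x].round(3),onplane(n,x,y,.093).round(3)[:2])
    ims.append(cv2.resize(a[v-20:v+20,u-20:u+20,::-1],(400,400),interpolation=cv2.INTER_NEAREST))
cv2.imwrite("pics/c2.png",np.hstack(ims))
```

```text
top red 188 rim 49 ztop [0.0949 0.1031] circ [ 0.5783 -0.0745] 0.0279 lip n 14 pix 302.0 190.6 [ 0.6035 -0.0482  0.0954]
  dir 46.2 0.0365
  contour circ ((0.5782050490379333, -0.073707714676857), 0.028538836166262627)
side red 504 rim 136 ztop [0.0913 0.0956] circ [ 0.5812 -0.0774] 0.0292 lip n 14 pix 304.0 209.9 [ 0.6037 -0.0495  0.094 ]
  dir 51.1 0.0359
top 300 188 [180 158 128] [ 0.621 -0.043  0.026] [ 0.613 -0.041]
top 300 189 [171 172 158] [ 0.609 -0.041  0.095] [ 0.61  -0.041]
top 301 189 [156 140 119] [ 0.609 -0.044  0.098] [ 0.61  -0.045]
top 302 189 [169 146 115] [ 0.618 -0.051  0.019] [ 0.61  -0.048]
top 303 189 [172 161 148] [ 0.617 -0.054  0.024] [ 0.61  -0.052]
top 304 189 [191 175 161] [ 0.618 -0.058  0.02 ] [ 0.61  -0.055]
top 305 189 [188 167 137] [ 0.618 -0.062  0.024] [ 0.61  -0.059]
top 306 189 [179 157 123] [ 0.617 -0.065  0.028] [ 0.61  -0.063]
top 300 190 [170 177 173] [ 0.605 -0.041  0.097] [ 0.606 -0.041]
top 301 190 [136 137 128] [ 0.607 -0.045  0.088] [ 0.606 -0.045]
top 302 190 [154 155 142] [ 0.605 -0.048  0.1  ] [ 0.606 -0.048]
top 303 190 [153 158 155]
[... 1814 characters left out ...]
[142 126 111] [ 0.601 -0.048  0.093] [ 0.602 -0.047]
side 304 210 [115 102  89] [ 0.607 -0.042  0.089] [ 0.604 -0.048]
side 305 210 [99 88 78] [ 0.607 -0.049  0.093] [ 0.607 -0.049]
side 306 210 [175 157 138] [ 0.608 -0.054  0.095] [ 0.609 -0.05 ]
side 307 210 [139 118  96] [0.643 0.017 0.05 ] [ 0.612 -0.051]
side 304 211 [117  94  80] [ 0.606 -0.044  0.087] [ 0.602 -0.053]
side 305 211 [94 76 66] [ 0.609 -0.045  0.087] [ 0.605 -0.054]
side 306 211 [132 115 102] [ 0.606 -0.059  0.095] [ 0.607 -0.055]
side 307 211 [171 155 136] [ 0.608 -0.06   0.095] [ 0.61  -0.056]
side 307 212 [169 146 125] [ 0.607 -0.062  0.094] [ 0.608 -0.061]
side 308 212 [137 116  94] [0.648 0.019 0.041] [ 0.61  -0.062]
```

View pics/c2.png

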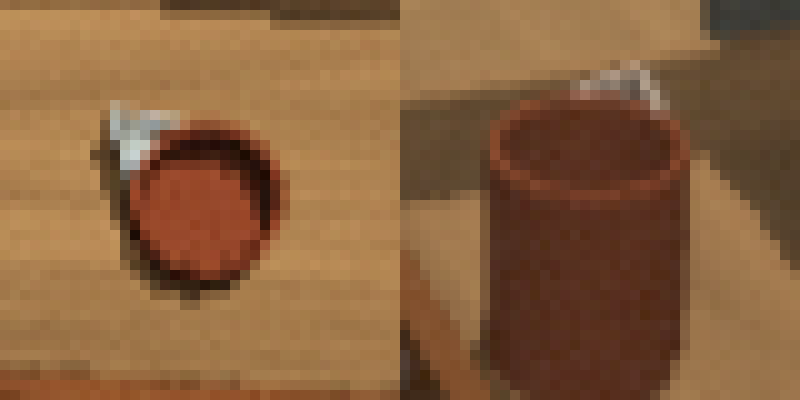

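Call:
send_rows(targets=[[[-1,0,0,0,10.4],[-1,0,0,0,10.4],[-1,0,0,0,10.5],[-1,-18.1,47.3,0,0],[-1,-18.1,47.3,0,0],[-1,-18.1,47.3,0,0],[-1,-18.1,47.3,0,0],[-1,0,0,0,0],[-1,0,0,0,0]]])

```text
time: 9.32
tcp_pos: [0.5782, -0.0762, 0.2621]
tool_rot: [-3.14, 0.0, 0.974]
ft_force: [0.5, -0.0, -0.1]
width: 1.002
gripper_force: 0.0
```

Call:
send_rows(targets=[[[-1,1,0,50,0],[-1,0,0,50,0],[-1,0,0,40,0],[-1,0,0,25,0],[-1,0,0,20,0],[-1,0,0,12,0],[-1,0,0,0,0]]])

```text
time: 10.2
tcp_pos: [0.579, -0.0738, 0.0649]
tool_rot: [-3.141, 0.0, 0.977]
ft_force: [0.0, 0.6, 0.9]
width: 1.0
gripper_force: 0.0
```

Call:
send_rows(targets=[[[0,0,0,0,0],[1,0,0,0,0],[1,0,0,0,0],[1,0,0,0,0],[1,0,0,0,0],[1,0,0,0,0]]], squeeze=25)

```text
time: 10.95
tcp_pos: [0.5807, -0.0743, 0.0669]
tool_rot: [3.139, -0.001, 0.977]
ft_force: [0.0, 0.1, 5.9]
width: 0.654
gripper_force: 27.2
```

Call:
send_rows(targets=[[[1,0,0,-8,0],[1,0,0,-15,0],[1,0,0,-25,0],[1,0,0,-30,0],[1,0,0,-30,0],[1,0,0,-30,0],[1,0,0,-15,0],[1,0,0,0,0],[1,0,0,0,0]]], squeeze=35)

```text
time: 12.08
tcp_pos: [0.5784, -0.0738, 0.2167]
tool_rot: [-3.139, 0.001, 0.977]
ft_force: [-0.6, -0.5, -4.0]
width: 0.648
gripper_force: 37.8
```

Run:
```python
from h import *
for n in("side","top"): grab(n,n+"2")
s=readout.sense();print(s['tcp_pos'],s['tool_rot'],s['qpos'],s['width'],s['ft_force'])
D=np.load("side2.npz");u,v=proj("side",s['tcp_pos']).astype(int);print(u,v)
cv2.imwrite("pics/c3.png",cv2.resize(D['a'][v-70:v+70,u-80:u+80,::-1],(800,600 if 0 else 700))[:600])
```

```text
[ 0.57828551 -0.07377845  0.21626859] [-3.13813844e+00  1.25484621e-03  9.76888469e-01] [-2.47257141e-01  1.59867808e-01  1.74197646e+00 -7.00221734e-06
  1.24342346e+00  3.46655148e-01] 0.6527544826032194 [-0.74057269  0.05556195 -2.78988787]
299 174
```

View pics/c3.png

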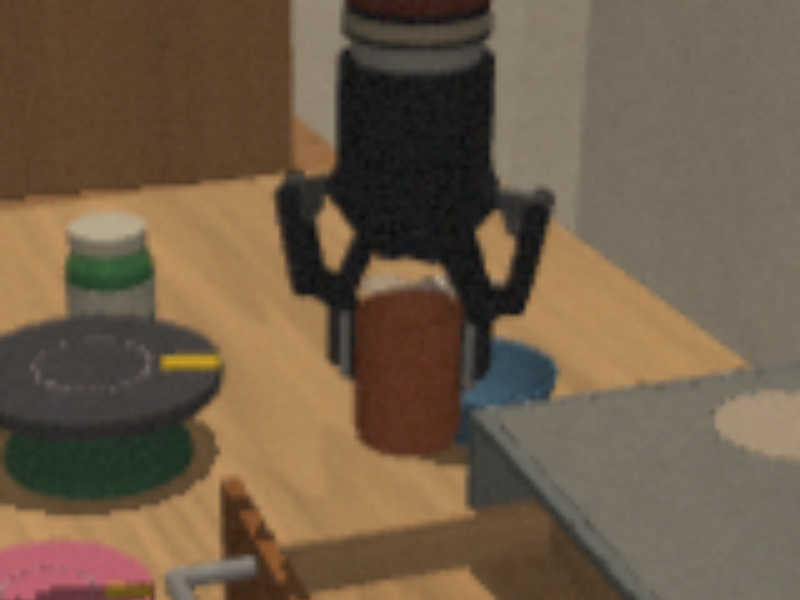

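Call:
send_rows(targets=[[[1,0,0,0,10.5],[1,0,0,0,10.5],[1,0,0,0,10.5],[1,0,0,0,10.5],[1,0,0,0,10.5],[1,0,0,0,10.5],[1,0,0,0,0]]])

```text
time: 13.05
tcp_pos: [0.5788, -0.0739, 0.2169]
tool_rot: [-3.141, 0.002, -0.121]
ft_force: [-0.5, 0.2, -2.5]
width: 0.651
gripper_force: 37.7
```

Call:
send_rows(targets=[[[1,-6.2,-13.2,0,0],[1,-16,-43,0,0],[1,-16,-43,0,0],[1,-16,-43,0,0],[1,-16,-43,0,0],[1,-16,-43,0,0],[1,-16,-43,0,0],[1,-16,-43,0,0],[1,-11.4,-31.3,0,0],[1,0,0,0,0],[1,0,0,0,0]]])

```text
time: 14.42
tcp_pos: [0.4925, 0.2847, 0.218]
tool_rot: [3.141, 0.0, -0.121]
ft_force: [-0.3, 0.3, -2.9]
width: 0.649
gripper_force: 38.2
```

Run:
```python
from h import *
for n in("side","top"): grab(n,n+"3")
s=readout.sense();p=s['tcp_pos'];print(p,s['tool_rot'],s['qpos'],s['width'],s['ft_force'])
for sf,pp in(("2",np.array([.5783,-.0738,.2163])),("3",p)):
    D=np.load(f"side{sf}.npz");C=cloud("side",D['d']);h=cv2.cvtColor(D['a'],cv2.COLOR_RGB2HSV)
    m=(np.linalg.norm(C[...,:2]-pp[:2],axis=-1)<.05)&(C[...,2]<pp[2]+.04)&(C[...,2]>.1)&((h[...,0]<11)|(h[...,0]>174))&(h[...,1]>110)
    P=C[m]; zb=np.percentile(P[:,2],[1,99]);v,u=np.nonzero(m)
    # cylinder fit to lower half
    from scipy.optimize import least_squares
    Q=P[(P[:,2]<zb[0]+.035)]
    r=least_squares(lambda c:np.hypot(*(Q[:,:2]-c).T)-.028,pp[:2],loss='soft_l1',f_scale=.002)
    print(sf,m.sum(),"z",zb,"cyl centre",r.x,"off",r.x-pp[:2])
    # silhouette mid: lower rows
    rows=[(u[v==y].min()+u[v==y].max())/2 for y in range(v.max()-14,v.max()-5)]
    print(" mid col",np.mean(rows),"expected",proj("side",pp-[0,0,.03])[0],"vbot",v.max(), "exp bottom",proj("side",[pp[0]-.011,pp[1]-.0257,pp[2]-.045]))
D=np.load("side3.npz");u,v=proj("side",p).astype(int);print(u,v)
cv2.imwrite("pics/c4.png",cv2.resize(D['a'][v-50:v+70,u-80:u+80,::-1],(800,600)))
```

```text
[0.49309487 0.28394573 0.21815242] [ 3.14105291e+00  2.50146098e-04 -1.22941545e-01] [ 3.99308970e-01  1.26845089e-01  1.77550850e+00 -3.62711327e-04
  1.23972513e+00  2.09316476e+00] 0.6508237416238761 [-0.59383921 -0.46618631 -3.09338962]
2 590 z [0.17496206 0.24466231] cyl centre [ 0.57901869 -0.07462772] off [ 0.00071869 -0.00082772]
 mid col 300.3333333333333 expected 299.57540039242815 vbot 194 exp bottom [299.37249184 195.485697  ]
3 239 z [0.17622851 0.24639926] cyl centre [0.49278571 0.28553621] off [-0.00030916  0.00159049]
 mid col 234.0 expected 234.27453085182498 vbot 151 exp bottom [233.22224857 151.58403863]
233 135
```

View pics/c4.png

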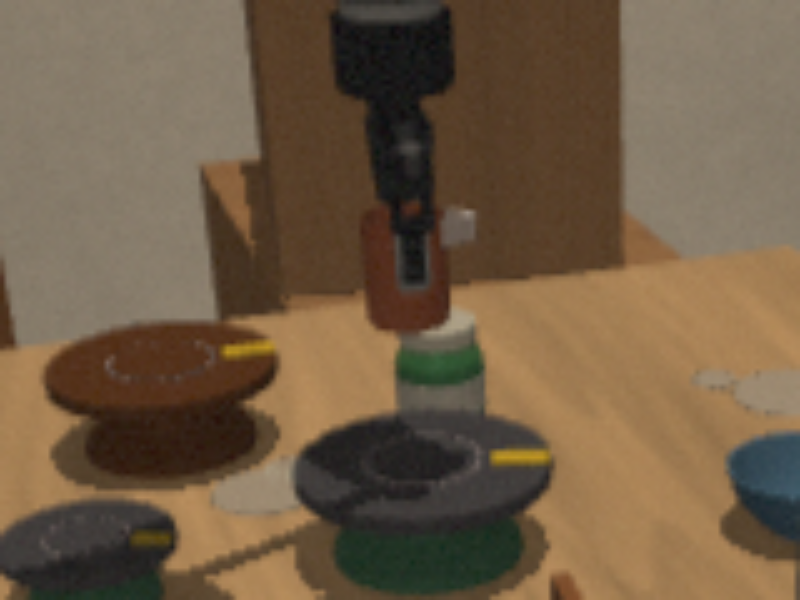

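The jug hangs upright above the larger dark wheel, with its lip at (460,225) in the crop and the yellow mark at (520,457). Offset is under 1.5 mm, so I'll lower it.

Call:
send_rows(targets=[[[1,0,0,15,0],[1,0,0,25,0],[1,0,0,25,0],[1,0,0,15,0],[1,0,0,8,0],[1,0,0,5,0],[1,0,0,3,0],[1,0,0,0,0],[1,0,0,0,0]]])

```text
time: 15.65
tcp_pos: [0.4936, 0.2849, 0.1229]
tool_rot: [-3.141, -0.001, -0.123]
ft_force: [0.1, 0.5, -2.7]
width: 0.656
gripper_force: 38.2
```

Call:
send_rows(targets=[[[1,0,0,1.5,0],[1,0,0,1.5,0],[1,0,0,1,0],[1,0,0,0,0]]])

```text
time: 16.15
tcp_pos: [0.493, 0.2846, 0.1181]
tool_rot: [3.141, 0.0, -0.123]
ft_force: [-0.1, -0.3, -2.6]
width: 0.65
gripper_force: 38.2
```

Call:
send_rows(targets=[[[1,-0.5,0,1,0],[1,0,0,1,0],[1,0,0,0,0]]])

```text
time: 16.52
tcp_pos: [0.4925, 0.2847, 0.1161]
tool_rot: [3.141, 0.0, -0.123]
ft_force: [-0.6, -0.7, -3.2]
width: 0.651
gripper_force: 38.2
```

Call:
send_rows(targets=[[[1,0,0,0.7,0],[1,0,0,0,0]]])

```text
time: 16.77
tcp_pos: [0.4926, 0.2847, 0.1155]
tool_rot: [3.142, 0.0, -0.123]
ft_force: [0.5, -0.1, -2.8]
width: 0.652
gripper_force: 38.2
```

Call:
send_rows(targets=[[[1,0,0,0.8,0],[1,0,0,0,0]]])

```text
time: 17.02
tcp_pos: [0.4928, 0.2848, 0.115]
tool_rot: [-3.142, -0.0, -0.123]
ft_force: [-0.9, -1.2, -1.5]
width: 0.657
gripper_force: 38.3
```

Call:
send_rows(targets=[[[1,0,0,0.8,0],[1,0,0,0,0]]])

```text
time: 17.27
tcp_pos: [0.4928, 0.2848, 0.115]
tool_rot: [3.142, -0.0, -0.123]
ft_force: [-3.6, -1.1, 5.1]
width: 0.652
gripper_force: 38.6
```

Call:
send_rows(targets=[[[1,0,0,-0.6,0],[1,0,0,0,0],[-0.45,0,0,0,0],[-0.6,0,0,0,0],[-1,0,0,0,0],[-1,0,0,0,0],[-1,0,0,0,0]]], squeeze=20)

```text
time: 18.15
tcp_pos: [0.4927, 0.2848, 0.1146]
tool_rot: [-3.142, -0.0, -0.123]
ft_force: [0.5, 0.2, -0.9]
width: 1.002
gripper_force: 0.0
```

Call:
send_rows(targets=[[[-1,0,0,-10,0],[-1,0,0,-20,0],[-1,0,0,-35,0],[-1,0,0,-45,0],[-1,0,0,-50,0],[-1,-55,0,0,0],[-1,-55,0,0,0],[-1,-25,0,0,0],[-1,0,0,0,0]]])

```text
time: 19.27
tcp_pos: [0.3576, 0.3017, 0.2764]
tool_rot: [-3.14, -0.002, -0.12]
ft_force: [0.2, -0.5, -0.2]
width: 1.003
gripper_force: 0.0
```

Run:
```python
from h import *
for n in("side","top"): grab(n,n+"4")
jug("4",(.43,.56,.22,.35),(.132,.148),.142)
T=np.load("top4.npz")['a'][190:250,175:245,::-1];S=np.load("side4.npz")['a'][140:200,200:280,::-1]
cv2.imwrite("pics/c5.png",np.hstack([cv2.resize(T,(400,343)),cv2.resize(S,(400,343))]))
C={n:cloud(n,np.load(n+"4.npz")['d']) for n in("top","side")}
C0=cloud("top",np.load("top0.npz")['d'])
for n,b in(("bowl",(130,170,210,247)),("jar",(188,214,136,166)),("crock",(190,220,408,446))):
    f=lambda c:(lambda q:q[(q[:,2]>.03)&(q[:,2]<.3)].mean(0).round(3))(c[b[0]:b[1],b[2]:b[3]].reshape(-1,3))
    print(n,f(C0),f(C["top"]))
yaw=np.radians(-2.75);ex=np.array([np.cos(yaw),np.sin(yaw)]);ey=np.array([-ex[1],ex[0]])
P=C["top"].reshape(-1,3);q=np.c_[(P[:,:2]-[.6577,-.0996])@ex,(P[:,:2]-[.6577,-.0996])@ey,P[:,2]]
k=(abs(q[:,1])<.05)&(q[:,0]>-.23)&(q[:,0]<-.19)&(q[:,2]>.08)&(q[:,2]<.1);print("handle",k.sum(),np.median(q[k],0))
```

```text
top red 224 rim 59 ztop [0.1414 0.1492] circ [0.4897 0.2856] 0.0279 lip n 16 pix 208.0 211.6 [0.5208 0.2778 0.1426]
  dir -14.1 0.032
  contour circ ((0.4909197688102722, 0.2827933728694916), 0.030029943212866783)
side red 332 rim 80 ztop [0.1376 0.1428] circ [0.4919 0.2829] 0.0294 lip n 30 pix 245.6 158.3 [0.5257 0.2709 0.1383]
  dir -19.7 0.0359
bowl [0.763 0.227 0.044] [0.764 0.227 0.043]
jar [0.559 0.499 0.076] [0.559 0.499 0.076]
crock [ 0.557 -0.49   0.101] [ 0.557 -0.49   0.101]
handle 85 [-0.20381522  0.00088505  0.09077642]
```

View pics/c5.png

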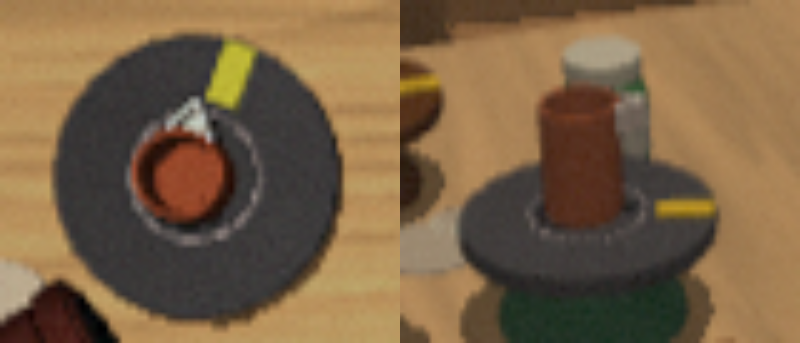

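The jug stands upright in the centring ring, with its lip (about (194,97) in the top crop) pointing toward the yellow mark. The drawer is still open and the other items haven't moved. I'll check the lip tip once more, then hand in.

Run:
```python
from h import *
t=onplane("top",208.4,206.4,.139);d=t[:2]-[.4908,.2845];a=np.degrees(np.arctan2(d[1],d[0]));print(t,a,np.hypot(*d))
s=readout.sense();print(s['time'],abs(s['qd']).max())
if abs(a+17)<6: print(arm.job_done())
```

```text
[0.53895686 0.27734824 0.139     ] -8.447242149978793 0.04868501918159646
19.375 0.025291983179343683
```

Run:
```python
from h import *
from scipy.optimize import least_squares
for n,(u0,v0,w) in(("top",(208,216,22)),("side",(238,165,30))):
    A=np.mean([read_camera(n)[0].astype(float) for _ in range(6)],0).astype(np.float32)
    K=8;c=A[v0-w:v0+w,u0-w:u0+w];c=cv2.resize(c,None,fx=K,fy=K,interpolation=cv2.INTER_CUBIC).clip(0,255).astype(np.uint8)
    h=cv2.cvtColor(c,cv2.COLOR_RGB2HSV)
    px=lambda m:[(lambda v,u:((u+.5)/K-.5+u0-w,(v+.5)/K-.5+v0-w))(*np.nonzero(m))][0]
    big=lambda m:(lambda L:L[1]==1+np.argmax(L[2][1:,4]))(cv2.connectedComponentsWithStats(m.astype(np.uint8)))
    red=big(((h[...,0]<12)|(h[...,0]>172))&(h[...,1]>110)&(h[...,2]>40))
    wh=(h[...,1]<80)&(h[...,2]>125)
    near=cv2.dilate(red.astype(np.uint8),np.ones((5*K,5*K)))>0
    u,v=px(wh&near);L=onplane(n,u,v,.141)[:,:2]
    u,v=px(red)
    print(n,"red bbox",u.min(),u.max(),v.min(),v.max())
    if n=="top":
        cnt=max(cv2.findContours(red.astype(np.uint8),0,1)[0],key=len)[:,0]
        e=cv2.minEnclosingCircle(cv2.convexHull(onplane(n,(cnt[:,0]+.5)/K-.5+u0-w,(cnt[:,1]+.5)/K-.5+v0-w,.142)[:,:2].astype(np.float32)))
        P=onplane(n,u,v,.142)[:,:2];print("circ",e,"bbox mid",(P.min(0)+P.max(0))/2,np.ptp(P,0))
    for ce in((.4908,.2845),(.492,.285)):
        r=L-ce;k=(np.hypot(*r.T)<.05)&(np.hypot(*r.T)>.027);g=r[k];th=np.degrees(np.arctan2(g[:,1],g[:,0]))
        print(ce,k.sum(),"mean dir",np.degrees(np.arctan2(*g.mean(0)[::-1])),"range",np.percentile(th,[2,98]),"far tip",np.degrees(np.arctan2(*g[np.hypot(*g.T)>.038].mean(0)[::-1])))
    cv2.imwrite(f"pics/d_{n}.png",cv2.cvtColor(c,cv2.COLOR_RGB2BGR))
a=cv2.imread("pics/d_top.png");b=cv2.imread("pics/d_side.png");cv2.imwrite("pics/c6.png",np.hstack([cv2.resize(a,(400,400)),cv2.resize(b,(400,400))]))
```

```text
top red bbox 197.5625 215.1875 211.4375 228.5625
circ ((0.4923643469810486, 0.2829578220844269), 0.03108026273548603) bbox mid [0.49149609 0.2829679 ] [0.05929548 0.06086507]
(0.4908, 0.2845) 1312 mean dir -6.431557622825066 range [-38.20548123 107.49611759] far tip -6.0078934416899585
(0.492, 0.285) 1287 mean dir -7.333524971783402 range [-39.99712981 110.48984108] far tip -13.45278794737911
side red bbox 227.6875 244.3125 154.1875 179.4375
(0.4908, 0.2845) 272 mean dir -21.308610303082713 range [-40.70938105  -2.35921048] far tip -13.118344778939296
(0.492, 0.285) 280 mean dir -20.36421653385308 range [-42.75091558  59.75205871] far tip 50.80911628931512
```

View pics/c6.png

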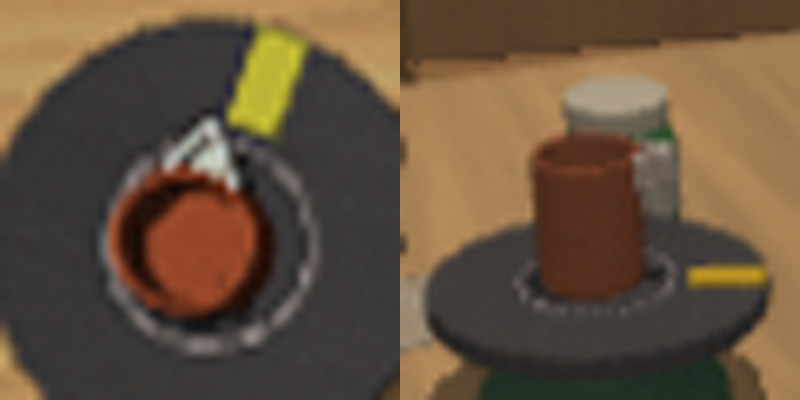

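Averaging the pick and place views puts the lip within about 3° of the mark (pixel-limited), and the jug is within 2 mm of centre. I'm handing it in.

```bash
python3 -c "
from h import *
print(arm.job_done())"
```

```text
the job is handed in; nothing more can be done
None
```

The job is handed in (no verdict came back): the drawer is open at its stop, and the jug stands upright and released on the wheel, within about 2 mm of centre. Its lip faces the yellow mark to within roughly 3°; that is an average, single camera readings varied more and my last tip reading (about 9° off) failed my own 6° check. The bowl, crock and jar have not moved.

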